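# Right the fallen table lamp and switch it on

## Robot

A 6-joint arm with a two-finger parallel gripper is mounted at the origin on the work surface. World frame = base frame: x ahead of the robot, y to its left, z up, the work surface at z = 0. Lengths are in m, angles in degrees, forces in N, time in s.
With the tool pointing down it reaches from about 0.4 to 0.825 m from the base axis. Payload 7 kg.
Tool frame: the origin (TCP) lies at the very end of the fingers, on their centre line; the grasp point (between the pads) lies 19 mm behind it; z points along the fingers, y is the line along which they close (so a half turn about z gives the same grasp; the last joint's range is limited). The gripper opens to 88 mm and grips with 3 to 60 N. Pads are 19 mm wide; open, the fingers measure 130 mm over their backs; the gripper's body (78 mm by 193 mm) begins 47 mm behind the grasp point.
Start: joints at [-59.983, 20.546, 0.682, 0, -70.136, -16.507], TCP at [0.158, -0.656, 0.227] pointing down, gripper open.
Joint ranges: [-176.03, 176.03], [-82.01, 121.73], [-58.28, 71.71], [-173.87, 95.51], [-174.79, -0.11], [-173.66, 173.66]. Speed limits (degrees/s): [136.94, 136.94, 172.46, 180, 180, 180].

## Interface

Orientations are given as [roll, pitch, yaw] about the fixed x, y, z axes, in that order (R = Rz(yaw) Ry(pitch) Rx(roll)).
In Python, from plant import get_state, imaging, r, finder gives the robot as it stands.
- The arm moves only by the shell command python3 -m handwheel 'ROWS' [FORCE]. ROWS is JSON, a list of rows, each a list of 5 numbers: the closure, from 0 (fully open) to 1 (shut), then the shift along the world's x, y, z in cm, then the turn about the world's z in degrees. A call has 1 to 8 rows; each row is the pose to reach, as a shift and turn from the pose commanded when the call began; what a row does not reach only later rows make up. A row lasts 1/8 s, in which the tool goes at most 62.5 mm and 10.7 degrees, less where a joint would pass 70% of its speed; a pose out of reach is approached as far as the arm can. A call with a gripper value outside its range is refused whole. The fingers move at their own pace and stop on an object; FORCE is the grip in N (left out, the last holds). Time passes only in rows, so rows that repeat a pose let the fingers close. It gives the time, the measured TCP pose, the force, the opening and the grip force at its end, in the units of the state.
- get_state(): the state, without advancing time (a new reading comes with each control period).
- imaging.capture(name): name is "side" or "top"; returns (picture, depth): 400x640x3 uint8, red, green, blue; 400x640 float32, m along the optical axis (not along the pixel's ray), 0 where there is no reading.
- imaging.get_calibration(name): a dict with "fx", "fy", "cx", "cy" (pixels), "rvec" (rotation vector, rad) and "tvec" (3), from world to camera coordinates, as OpenCV has them. Camera axes: x right, y down, z forward; pixel columns grow to the right and rows downward; lengths in m; the calibration is good to about 2 mm. A picture is of the moment at which its call begins. get_calibration takes no time and is no camera call.
- r.close_job(): hands the job in; it is judged then, once.
Trained networks look in the newest picture that a camera, given by its name, has taken for a name from the list of things; names that differ only in an ending like _2 or _b are one class to them, and where a whole thing is asked for, a point or a joint stands for the part that bears it (a point fixed in the world has none). Each returns a list of dicts, best first, with "p" (0 to 1); they miss things now and then, are a little off and sometimes report something else, mostly with a low value. They report only what shows in the picture. A call takes as long as a camera call. They do not tell look-alikes from the thing itself.
- finder.cut_out(camera, query): "region" (400x640 bool, what is visible of it) and "pixel" ([column, row] in pixels, amid what is visible of it).
The state is a dict: "time_s": time; "joints": joint angles; "qd": joint speeds; "joint_torque": joint torques, N m; "tcp_pos": TCP position; "eef_rot": TCP orientation; "contact_force": force on the tool from outside, world axes, zero at the start; "moment": the same for the moment, N m; "gripper_width": finger opening in m; "gripper_force": force on a finger pad.
Only numpy, scipy, OpenCV 4.12 (cv2) and the standard library are available. Lean on these libraries where they do the work, as an engineer would, in place of code of your own. Each camera call takes 0.05 s, during which the arm holds its last target. There are 200 camera calls.

## Task

The little cordless lamp on the dinner table has been knocked over. Stand it back up on its square foot on the table, then press the switch on top of it fully down once it is standing, and leave the lamp standing there by itself. Do not knock the water tumbler, the salsa bowl or the stone mortar out of place.

Things in the scene. Friction and masses are not known exactly. Their poses are not given: they have to be found in the camera images.
- lamp: Cordless lamp, 0.7 kg. Origin: centre of its foot's underside; z along the stem to the shade; x, y parallel to the foot's sides. Foot: dark square plate 100 x 100 x 22 mm. Stem: dark rod 14 mm thick, z 22 to 140. It starts lying on its side, stem level, own x axis down, shade pointing away from the robot or obliquely aside. Mass centre z 40: it tips upright by itself below 50 degrees of lean
- shade (a point): point on the lamp's axis 148 mm from the foot's underside, in the middle of the widest part of its shade: a white dome 100 mm in diameter from z 140 to 156 (its rim rests on the table while the lamp lies), narrowing to 44 mm at its flat top at z 190
- switch_top (a point): centre of the top face of the lamp's switch, a steel push button 32 mm in diameter on the axis at the very top of the shade; 198 mm from the underside of the foot when not pressed
- switch (a joint): travel of the switch along the lamp's axis into the shade: 0 when released, 0.006 m fully down; it springs back; about 4 N presses it fully
- tumbler: bystander: clear water glass, 74 mm in diameter at the rim, 92 mm tall, loose; origin at the centre of its underside, z up
- bowl: bystander: small yellow salsa bowl, 110 mm in diameter at the rim, 45 mm tall, loose; origin at the centre of its underside, z up
- mortar: bystander: dark stone mortar bowl on three stub legs, 124 mm in diameter at the rim, 80 mm tall, loose; origin on the table under its centre, z up
There are look-alikes about, which are no part of the job. Leave any purple or yellow look-alike of the lamp alone.

How it is judged:
By the outcome, as a careful person would: the job done as asked, in the order asked, and still so for the second after the job is handed in, with the robot touching nothing.
It also fails if it takes over 45 s, if anything falls off the work surface, if the arm or the gripper's body presses on something with over 40 N, if the wrist force passes 120 N, or if a joint passes its speed limit or range.

## Working session

There is one attempt and no reset: what is moved stays moved. The work goes in short steps, Python scripts to look and compute and a shell command to move; the robot and the scene stay as the last step left them, time stands still between calls to the robot, and variables do not carry over. Pictures are saved under pics/ and viewed, at most 10 in all, crops included, and the job is handed in when it is done.

```bash
mkdir -p pics
cat > h.py <<'E'
import numpy as np, cv2
from plant import get_state, imaging, r, finder
def cloud(cam, d):
    k=imaging.get_calibration(cam); R,_=cv2.Rodrigues(np.array(k["rvec"],float)); t=np.array(k["tvec"],float).ravel()
    v,u=np.mgrid[:d.shape[0],:d.shape[1]]
    P=np.stack([(u-k["cx"])/k["fx"]*d,(v-k["cy"])/k["fy"]*d,d],-1)
    return (P-t)@R
def save(n,im): cv2.imwrite("pics/"+n,im[:,:,::-1])
E
python3 - <<'E'
from h import *
for c in("top","side"):
    im,d=imaging.capture(c); save(c+"0.png",im); W=cloud(c,d); np.savez(c+"0.npz",im=im,d=d,W=W)
    for q in("lamp","shade","switch","tumbler","bowl","mortar"):
        for o in finder.cut_out(c,q):
            m=o["region"]&(d>0); p=W[m]
            print(c,q,round(o["p"],2),np.round(o["pixel"]),m.sum(),np.round(np.median(p,0),3),np.round(np.percentile(p,[2,98],axis=0),3).tolist(),np.median(im[m],0))
print(get_state()["time_s"])
E
```

```text
top lamp 0.86 [268. 263.] 1457 [0.417 0.138 0.085] [[0.299, 0.081, -0.0], [0.492, 0.207, 0.102]] [62. 32. 81.]
top lamp 0.84 [295. 165.] 1554 [0.683 0.067 0.075] [[0.582, -0.04, -0.002], [0.775, 0.136, 0.102]] [60. 61. 57.]
top lamp 0.77 [367. 285.] 1591 [ 0.356 -0.12   0.084] [[0.287, -0.22, 0.008], [0.418, -0.034, 0.102]] [131. 114.  49.]
top shade 0.89 [295. 159.] 1403 [0.68  0.069 0.081] [[0.582, -0.042, -0.0], [0.746, 0.135, 0.102]] [59. 58. 56.]
top shade 0.55 [268. 259.] 1423 [0.425 0.138 0.086] [[0.303, 0.08, 0.001], [0.492, 0.208, 0.102]] [61. 32. 81.]
top tumbler 0.73 [198. 174.] 734 [0.665 0.347 0.052] [[0.625, 0.305, 0.002], [0.692, 0.371, 0.093]] [89.  88.5 83. ]
top tumbler 0.19 [173. 242.] 1224 [0.478 0.406 0.019] [[0.428, 0.35, 0.002], [0.524, 0.445, 0.046]] [108.   95.5  39. ]
top bowl 0.64 [174. 244.] 1271 [0.476 0.407 0.02 ] [[0.427, 0.349, 0.002], [0.522, 0.447, 0.046]] [109.  96.  39.]
top mortar 0.79 [466. 241.] 1712 [ 0.462 -0.394  0.054] [[0.407, -0.438, 0.032], [0.514, -0.329, 0.081]] [32. 32. 35.]
side lamp 0.91 [382. 173.] 2030 [ 0.359 -0.093  0.069] [[0.29
[... 533 characters left out ...]
0.57 [379. 173.] 2066 [ 0.36  -0.156  0.068] [[0.29, -0.219, 0.004], [0.42, -0.031, 0.1]] [170. 143.  10.]
side switch 0.66 [221. 228.] 85 [0.74  0.133 0.055] [[0.73, 0.125, 0.038], [0.754, 0.141, 0.066]] [119. 117. 113.]
side switch 0.44 [367. 196.] 115 [ 0.393 -0.033  0.054] [[0.379, -0.043, 0.037], [0.407, -0.028, 0.067]] [113. 113. 112.]
side tumbler 0.78 [233. 306.] 1873 [0.663 0.334 0.06 ] [[0.628, 0.305, 0.003], [0.694, 0.373, 0.093]] [157. 160. 145.]
side bowl 0.63 [332. 353.] 2855 [0.475 0.385 0.02 ] [[0.428, 0.346, 0.003], [0.525, 0.443, 0.045]] [198. 169.  10.]
side mortar 0.68 [346. 123.] 855 [ 0.463 -0.397  0.063] [[0.411, -0.44, 0.012], [0.518, -0.327, 0.081]] [60. 59. 61.]
0.7
```

View pics/top0.png

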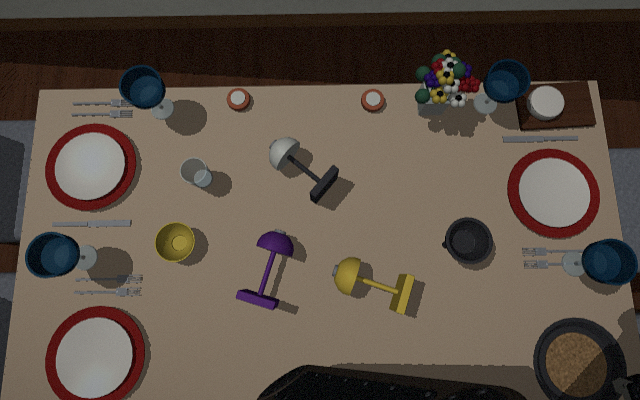

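Run:
```python
from h import *
z=np.load("top0.npz"); a=z["im"][100:230,225:375]
s=np.load("side0.npz"); b=s["im"][130:270,180:330]
f=lambda x:cv2.resize(x,(390,390),interpolation=cv2.INTER_CUBIC)
save("crop.png",np.hstack([f(a),f(b)]))
W=np.vstack([z["W"][120:215,235:355].reshape(-1,3),s["W"][150:260,190:310].reshape(-1,3)])
W=W[(W[:,2]>.006)&(W[:,2]<.115)&(W[:,0]>.57)&(W[:,0]<.8)&(W[:,1]>-.07)&(W[:,1]<.16)]
# fit: axis yaw & foot origin : axis height .05; stem points
best=[]
from scipy.optimize import least_squares
def sdf(p):
    th=p[2]; e=np.array([np.cos(th),np.sin(th)]);n=np.array([-e[1],e[0]])
    q=W[:,:2]-p[:2]; x=W[:,2]-.05; l=q@e; y=q@n; rr=np.hypot(x,y)
    def box(*ds):
        D=np.stack(ds); return np.linalg.norm(np.maximum(D,0),axis=0)+np.minimum(D.max(0),0)
    foot=box(abs(x)-.05,abs(y)-.05,abs(l-.011)-.011)
    stem=box(rr-.007,abs(l-.081)-.06)
    rad=np.where(l<.156,.05,np.interp(l,[.156,.19],[.05,.022]))
    shade=box(rr-rad,abs(l-.165)-.025)
    sw=box(rr-.016,abs(l-.19)-.008)
    return np.min([foot,stem,shade,sw],axis=0)
for t0 in np.radians(range(0,360,30)):
    c=np.array([.67,.055])-.09*np.array([np.cos(t0),np.sin(t0)])
    o=least_squares(sdf,[*c,t0],loss="soft_l1",f_scale=.003); best.append((o.cost,o.x))
best.sort(key=lambda b:b[0])
for c,x in best[:3]: print(c,x[:2],np.degrees(x[2]))
c,x=best[0]; e=np.array([np.cos(x[2]),np.sin(x[2])])
for l in(.08,.148,.198): print(l,x[:2]+l*e)
print(get_state())
```

```text
0.00722171383719598 [ 0.6181921  -0.01866801] 50.326472083326465
0.007221713837196006 [ 0.6181921  -0.01866801] 50.32647207059025
0.007221713837226043 [ 0.61819209 -0.018668  ] 50.32647048758246
0.08 [0.66926508 0.04290756]
0.148 [0.71267712 0.09524679]
0.198 [0.74459773 0.13373152]
{'time_s': 0.7, 'joints': array([-5.99834371e+01,  2.05433404e+01,  6.82434392e-01, -7.66374954e-04,
       -7.01357754e+01, -1.65059446e+01]), 'qd': array([0.01018076, 0.02936957, 0.05963201, 0.00949175, 0.04201465,
       0.10944953]), 'joint_torque': array([ 1.95824846e-04, -5.82162237e+01,  2.93245393e+01,  7.00111002e+00,
        1.24105043e-02, -3.54913743e-05]), 'tcp_pos': array([ 0.15766874, -0.65630658,  0.22659656]), 'eef_rot': array([-1.79997023e+02,  1.63397083e-03, -1.66489642e+02]), 'contact_force': array([0.00177522, 0.00876407, 0.2754426 ]), 'moment': array([ 0.02975812,  0.02187626, -0.01622381]), 'gripper_force': 0.0, 'gripper_width': 0.08779548122144072}
```

View pics/crop.png

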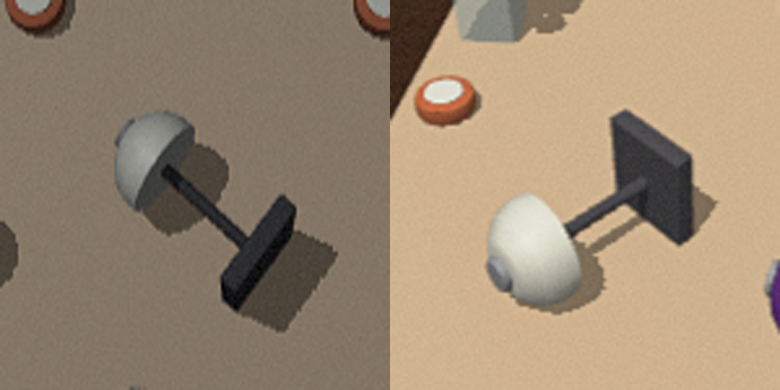

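Candidates, by pixel in the top picture:
- Purple lamp (268,263): a look-alike.
- Yellow lamp (367,285): a look-alike.
- White dome with dark stem and foot (295,165): this matches the description, and the crop confirms it. Its switch is on the upper-left of the shade, and the foot is at (324,183).

Plan: the tool can only point down, so I'll grip the switch's sides lightly at the far end. Then I'll swing it up along an arc so the lamp pivots on its foot edge, and release past 40° elevation.

```bash
python3 -m handwheel '[[0,30,40,0,37],[0,30,40,0,37],[0,30,40,0,37],[0,30,40,0,37],[0,30,40,0,37],[0,30,40,0,37],[0,30,40,0,37],[0,30,40,0,37]]' 15
python3 -m handwheel '[[0,28.9,39.2,-3.5,0],[0,28.9,39.2,-3.5,0],[0,28.9,39.2,-3.5,0],[0,28.9,39.2,-3.5,0],[0,28.9,39.2,-3.5,0],[0,28.9,39.2,-3.5,0],[0,28.9,39.2,-3.5,0],[0,28.9,39.2,-3.5,0]]'
python3 -m handwheel '[[0,0,0,0,0],[0,0,0,0,0],[0,0,0,0,0]]'
python3 -c "
from h import *
im,d=imaging.capture('side'); save('above.png',cv2.resize(im[60:300,130:400],None,fx=2.2,fy=2.2)); print(get_state())"
```

```text
time_s: 1.7
tcp_pos: [0.4587, -0.2545, 0.2271]
eef_rot: [-179.9, 0.0, -129.5]
contact_force: [1.1, -1.4, -0.6]
gripper_width: 0.0877
gripper_force: 0.0
time_s: 2.7
tcp_pos: [0.7477, 0.1379, 0.191]
eef_rot: [180.0, -0.0, -129.4]
contact_force: [0.1, -0.3, -0.3]
gripper_width: 0.0873
gripper_force: 0.0
time_s: 3.08
tcp_pos: [0.7464, 0.1347, 0.1922]
eef_rot: [-180.0, 0.0, -129.5]
contact_force: [-1.0, -0.5, 0.4]
gripper_width: 0.0877
gripper_force: 0.0
{'time_s': 3.125, 'joints': array([ 2.48775790e+01,  2.94313017e+01,  1.02528631e+01,  3.44734750e-03,
       -7.07727567e+01, -6.44229686e+01]), 'qd': array([-0.07111612, -0.16882882,  0.09233727, -0.02781756, -0.13434569,
       -0.08336088]), 'joint_torque': array([ 3.59125910e-01, -6.90991330e+01,  2.92895329e+01,  6.97276220e+00,
       -4.54169791e-02,  2.36002219e-03]), 'tcp_pos': array([0.74641446, 0.1346777 , 0.19243304]), 'eef_rot': array([-1.79975993e+02,  4.26163651e-02, -1.29544247e+02]), 'contact_force': array([0.03491585, 0.77721998, 0.69410073]), 'moment': array([ 0.1110733 ,  0.09913342, -0.01182053]), 'gripper_force': 0.0, 'gripper_width': 0.08746665866789861}
```

View pics/above.png

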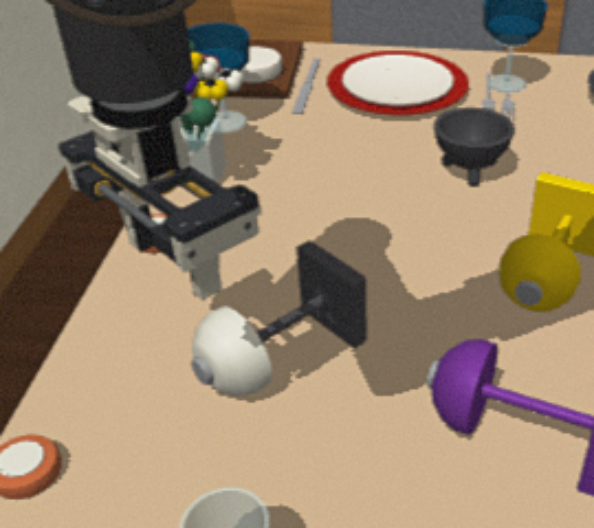

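The view shows the gripper over the switch end, which is at about (200,370) in the crop. The body's long side lies across the lamp axis and nothing else is near. Next I lower and grip.

```bash
python3 -m handwheel '[[0,0.1,0.1,-5,0],[0,0.1,0.1,-9,0],[0,0.1,0.1,-12,0],[0,0.1,0.1,-14,0],[0,0.1,0.1,-14.8,0],[0,0.1,0.1,-14.8,0],[0,0.1,0.1,-14.8,0],[0,0.1,0.1,-14.8,0]]' 15
python3 -m handwheel '[[1,0,0,0,0],[1,0,0,0,0],[1,0,0,0,0],[1,0,0,0,0],[1,0,0,0,0],[1,0,0,0,0],[1,0,0,0,0],[1,0,0,0,0]]' 15
python3 -c "
from h import *
im,d=imaging.capture('side'); save('grip.png',cv2.resize(im[100:270,150:330],None,fx=3,fy=3)); print(get_state()['contact_force'])"
```

```text
time_s: 4.12
tcp_pos: [0.7483, 0.137, 0.0448]
eef_rot: [-179.9, 0.1, -129.5]
contact_force: [-0.5, -0.2, 0.7]
gripper_width: 0.0874
gripper_force: 0.0
time_s: 5.12
tcp_pos: [0.7477, 0.1367, 0.0435]
eef_rot: [180.0, 0.0, -129.5]
contact_force: [0.2, 0.3, -0.7]
gripper_width: 0.0306
gripper_force: 15.0
[-0.58646509 -0.01878052 -0.19279886]
```

View pics/grip.png

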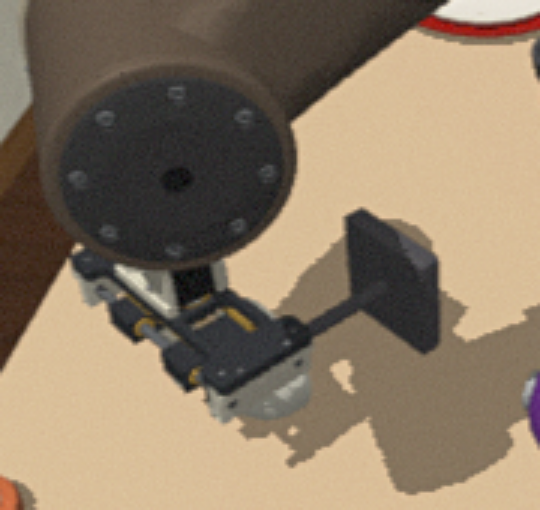

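The pads are on the switch: opening is 30.6 mm and the grip 15 N. I now swing it up on the arc about the foot edge.

```bash
python3 -m handwheel '[[1,-0.3,-0.4,1.6,0],[1,-0.7,-0.9,3.3,0],[1,-1.2,-1.5,4.8,0],[1,-1.8,-2.2,6.4,0],[1,-2.5,-3,7.8,0],[1,-3.3,-3.9,9.1,0],[1,-3.3,-3.9,9.1,0],[1,-3.3,-3.9,9.1,0]]'
python3 -c "
from h import *
im,d=imaging.capture('side'); save('lift.png',cv2.resize(im[70:270,130:350],None,fx=2.5,fy=2.5)); print(get_state()['contact_force'])"
```

```text
time_s: 6.18
tcp_pos: [0.7153, 0.0979, 0.1351]
eef_rot: [-179.9, 0.1, -129.5]
contact_force: [1.4, 1.8, 0.1]
gripper_width: 0.031
gripper_force: 15.0
[ 0.80591227  1.420618   -0.226053  ]
```

View pics/lift.png

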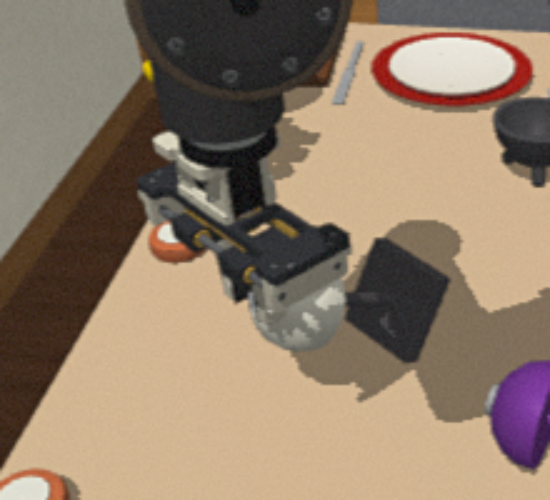

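The shade is at (300,310) in the crop and the foot tilts about its near edge, about 30° up as intended. I continue the arc.

```bash
python3 -m handwheel '[[1,-0.8,-1,1.2,0],[1,-1.7,-2.1,2.3,0],[1,-2.6,-3.2,3.3,0],[1,-3.6,-4.4,4.1,0],[1,-4.6,-5.6,4.8,0],[1,-5.7,-6.9,5.4,0],[1,-6.8,-8.2,5.8,0],[1,-6.8,-8.2,5.8,0]]'
python3 -m handwheel '[[1,-1,-1.2,0.3,0],[1,-1,-1.2,0.3,0],[1,-1,-1.2,0.3,0]]'
python3 -c "
from h import *
im,d=imaging.capture('side'); save('lift2.png',cv2.resize(im[50:270,150:390],None,fx=2.4,fy=2.4)); print(get_state()['contact_force'])"
```

```text
time_s: 7.22
tcp_pos: [0.6452, 0.0142, 0.1926]
eef_rot: [180.0, -0.1, -129.6]
contact_force: [-1.2, 0.2, 0.7]
gripper_width: 0.0291
gripper_force: 15.4
time_s: 7.6
tcp_pos: [0.636, 0.0034, 0.1948]
eef_rot: [179.9, -0.1, -129.5]
contact_force: [-0.6, -0.5, -3.8]
gripper_width: 0.0289
gripper_force: 14.9
[-1.24017968 -0.91980702 -4.05065833]
```

View pics/lift2.png

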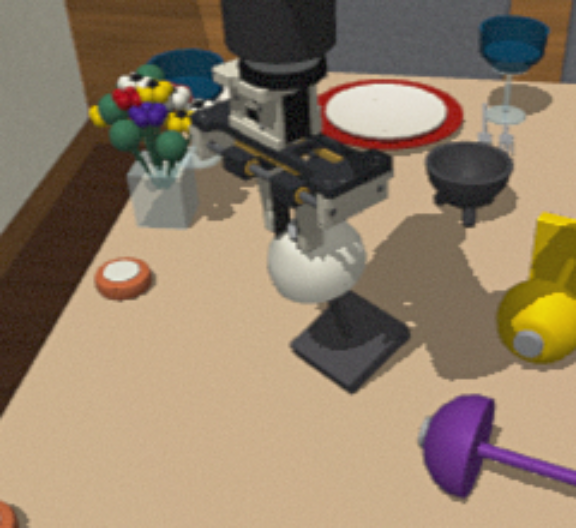

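The lamp leans about 20° from upright: shade at (315,265), foot at (350,340) in the crop. I release it and back off upward.

```bash
python3 -m handwheel '[[0,0,0,0,0],[0,0,0,0,0],[0,0,0,0,0],[0,0,0,0,0],[0,0,0,2,0],[0,0,0,6,0],[0,0,0,6,0],[0,0,0,6,0]]'
python3 - <<'E'
from h import *
from scipy.optimize import least_squares
for c in("top","side"):
    im,d=imaging.capture(c); W=cloud(c,d)
    if c=="side": save("rel.png",cv2.resize(im[50:270,150:390],None,fx=2.4,fy=2.4))
    near=np.hypot(W[...,0]-.61,W[...,1]+.03)<.16
    for q in("shade","switch"):
        for o in finder.cut_out(c,q)[:4]:
            m=o["region"]&(d>0)&near
            if m.sum()<10: continue
            p=W[m]; print(c,q,round(o["p"],2),o["pixel"],m.sum(),np.round(np.median(p,0),3),np.round(np.percentile(p,[2,98],axis=0),3).tolist())
    # foot: dark points z~.022
    m=near&(abs(W[...,2]-.022)<.006); p=W[m]; print("foot",m.sum(),p[:,:2].mean(0),p[:,:2].min(0),p[:,:2].max(0),cv2.minAreaRect(p[:,:2].astype(np.float32)*1000))
    # dome sphere-less axis: points .14<z<.19 below fingers
    p=W[near&(W[...,2]>.135)&(W[...,2]<.19)]
    f=lambda x:np.hypot(p[:,0]-x[0],p[:,1]-x[1])-np.where(p[:,2]<.156,.05,np.interp(p[:,2],[.156,.19],[.05,.022]))
    print("dome",len(p),least_squares(f,[.61,-.03],loss="soft_l1",f_scale=.003).x)
    # top
    p=W[near&(abs(W[...,2]-.198)<.005)]; print("sw",len(p),p.mean(0) if len(p) else 0)
E
```

```text
time_s: 8.65
tcp_pos: [0.6365, 0.0038, 0.2554]
eef_rot: [180.0, 0.0, -129.5]
contact_force: [-0.0, -0.2, -0.2]
gripper_width: 0.0879
gripper_force: 0.0
top shade 0.78 [339.2, 191.5] 1745 [ 0.57  -0.05   0.174] [[0.528, -0.102, 0.0], [0.631, 0.001, 0.198]]
top switch 0.65 [340.6, 185.4] 119 [ 0.583 -0.053  0.197] [[0.569, -0.067, 0.194], [0.596, -0.041, 0.201]]
foot 406 [ 0.5548177  -0.04465512] [ 0.51683974 -0.1222623 ] [0.5999707  0.01280161] ((582.7130126953125, -53.60871887207031), (100.23895263671875, 97.93875885009766), 50.7453727722168)
dome 1081 [ 0.58280134 -0.05435615]
sw 138 [ 0.5834903  -0.05468037  0.19727942]
side shade 0.59 [294.2, 169.5] 2168 [ 0.584 -0.036  0.096] [[0.533, -0.094, 0.008], [0.639, 0.004, 0.197]]
side switch 0.63 [297.0, 134.3] 94 [ 0.586 -0.051  0.197] [[0.572, -0.069, 0.192], [0.601, -0.04, 0.2]]
foot 825 [ 0.58612003 -0.04754617] [ 0.52038243 -0.1171891 ] [0.65462312 0.01405986] ((586.6484985351562, -55.43858337402344), (100.80364227294922, 102.21299743652344), 49.27812576293945)
dome 954 [ 0.58671862 -0.05359968]
sw 88 [ 0.58639539 -0.05333639  0.19712988]
```

View pics/rel.png

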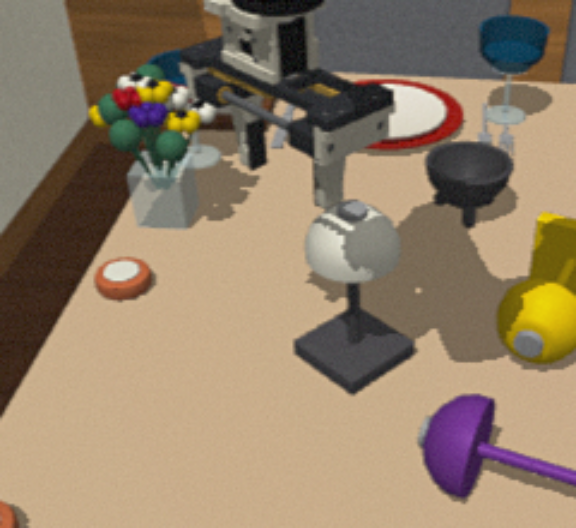

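The lamp is standing: switch at (352,210) in the crop, foot flat at (353,348). Next I centre the closed fingers over the switch, offset (-5.15, -5.8) cm.

```bash
python3 -m handwheel '[[1,-2.5,-2.9,0,0],[1,-5.1,-5.8,0,0],[1,-5.1,-5.8,0,0],[1,-5.1,-5.8,0,0],[1,-5.1,-5.8,-2,0],[1,-5.1,-5.8,-4,0],[1,-5.1,-5.8,-4.5,0],[1,-5.1,-5.8,-4.5,0]]' 10
python3 -m handwheel '[[1,0,0,0,0],[1,0,0,-0.3,0],[1,0,0,-0.6,0],[1,0,0,-0.9,0],[1,0,0,-1.1,0],[1,0,0,-1.2,0],[1,0,0,-1.3,0],[1,0,0,-1.3,0]]'
```

```text
time_s: 9.95
tcp_pos: [0.586, -0.054, 0.2105]
eef_rot: [180.0, -0.0, -129.5]
contact_force: [0.0, 0.1, 0.1]
gripper_width: 0.0133
gripper_force: 0.0
time_s: 10.95
tcp_pos: [0.5856, -0.0543, 0.1977]
eef_rot: [-180.0, -0.0, -129.5]
contact_force: [-0.2, -0.1, 0.8]
gripper_width: 0.0005
gripper_force: 0.7
```

```bash
python3 -m handwheel '[[1,0,0,-0.2,0],[1,0,0,-0.4,0],[1,0,0,-0.5,0],[1,0,0,-0.5,0],[1,0,0,-0.5,0]]'
python3 -m handwheel '[[1,0,0,-0.1,0],[1,0,0,-0.1,0],[1,0,0,-0.1,0]]'
```

```text
time_s: 11.58
tcp_pos: [0.5857, -0.0543, 0.1927]
eef_rot: [-180.0, 0.0, -129.5]
contact_force: [-1.2, 0.6, 3.5]
gripper_width: 0.0004
gripper_force: 1.8
time_s: 11.95
tcp_pos: [0.5858, -0.0544, 0.1923]
eef_rot: [-180.0, 0.0, -129.5]
contact_force: [-2.6, 0.6, 6.3]
gripper_width: 0.0005
gripper_force: 3.9
```

```bash
python3 -m handwheel '[[1,0,0,-0.1,0],[1,0,0,-0.1,0],[1,0,0,-0.1,0]]'
```

```text
time_s: 12.32
tcp_pos: [0.5859, -0.0544, 0.1921]
eef_rot: [-179.9, 0.0, -129.5]
contact_force: [-5.0, 1.8, 13.1]
gripper_width: 0.0007
gripper_force: 6.5
```

The force has jumped to 13 N with the tool no longer descending, so the switch is on its stop. I retreat straight up and check.

```bash
python3 -m handwheel '[[1,0,0,0.5,0],[1,0,0,2,0],[1,0,0,6,0],[1,0,0,10,0],[1,0,0,10,0],[1,0,0,10,0],[1,0,0,10,0],[1,0,0,10,0]]'
python3 - <<'E'
from h import *
im,d=imaging.capture("side"); save("end.png",im); W=cloud("side",d)
for q in("switch","tumbler","bowl","mortar"):
    o=finder.cut_out("side",q)
    for o in o[:3]:
        m=o["region"]&(d>0); print(q,round(o["p"],2),np.round(np.median(W[m],0),3))
print(get_state()["contact_force"])
E
```

```text
time_s: 13.32
tcp_pos: [0.5854, -0.0543, 0.2897]
eef_rot: [179.9, -0.1, -129.5]
contact_force: [-0.5, -0.4, 0.5]
gripper_width: 0.0006
gripper_force: 0.0
switch 0.46 [ 0.586 -0.05   0.197]
tumbler 0.97 [0.663 0.334 0.061]
bowl 0.66 [0.663 0.333 0.061]
bowl 0.56 [0.476 0.384 0.02 ]
mortar 0.93 [ 0.462 -0.395  0.062]
[ 0.06827951 -0.40010899 -0.26049315]
```

View pics/end.png

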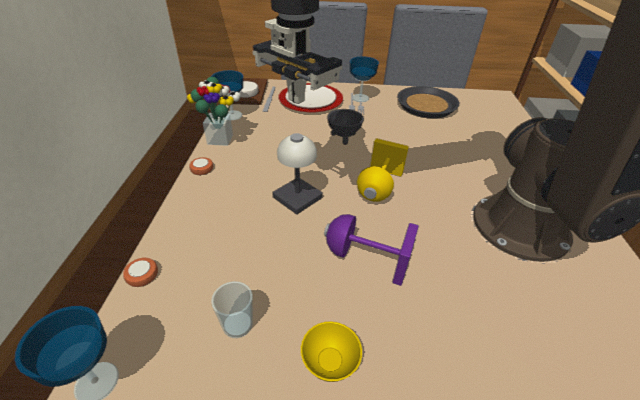

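The lamp stands alone at (297,170), and the tumbler, bowl and mortar have not moved.

```bash
python3 -c "
from plant import r
print(r.close_job())"
```

```text
the job is handed in; nothing more can be done
None
```

The lamp is standing on its foot by itself, its switch was pressed to its stop once it stood (13 N), the tumbler, bowl and mortar did not move, and the job was handed in at about 13.5 s.

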